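Wedge-lock a synthesizer module in its assembly jig

ROBOT

A 7-joint arm with a two-finger parallel gripper is mounted at the origin on the work surface. World frame = base frame: x ahead of the robot, y to its left, z up, the work surface at z = 0. Lengths are in m, angles in rad, forces in N, time in s.
With the tool pointing down it reaches from about 0.4 to 0.875 m from the base axis. Payload 6.5 kg.
Tool frame: the origin (TCP) lies on the centre line of the jaws, within the pads' length; the fingertips stand 11 mm ahead of it and the grasp point (between the pads) lies 8 mm behind it (ctrl.finger_overhang is the z of the fingertips in the tool frame, in m); z points along the fingers, x is the direction in which the jaws open and shut, and the axes are right-handed (so a half turn about z gives the same grasp; the last joint's range is limited). The gripper opens to 88 mm and grips with 3 to 60 N. Pads are 18 mm wide; open, the fingers measure 123 mm over their backs; the gripper's body (75 mm by 187 mm) begins 45 mm behind the grasp point.
Start: joints at [-1.299, 0.536, -0.004, 1.538, 0.003, 1.067, -0.071], TCP at [0.215, 0.613, 0.25] pointing down, gripper open.
Joint ranges: [-2.7, 2.7], [-0.37, 2.16], [-1.27, 1.26], [0.24, 2.4], [-1.31, 4.45], [0.19, 1.91], [-2.76, 2.76]. Speed limits (rad/s): [2.39, 2.39, 3.14, 3.14, 3.14, 3.14, 3.14].

INTERFACE

Orientations are given as a 3x3 rotation matrix whose columns are the frame's x, y, z axes.
In Python, from plant import ctrl, optics gives the robot as it stands.
- The arm moves only by the tool play_rows, never from a script. Its argument "series" is a list of rows, each an object of numbers: "ax", "ay", "az": the turn, a rotation vector about the tool's x, y, z normalised to -1 to 1, where 1 is 30 degrees; "dx", "dy", "dz": the shift along the tool's x, y, z normalised to -1 to 1, where 1 is 0.04 m; "claw": the finger opening in mm, from 0 to 88.1. In form: [{"ax": .., "ay": .., "az": .., "dx": .., "dy": .., "dz": .., "claw": ..}, ...]. A call has 1 to 20 rows; each row shifts and turns the commanded pose from where the row before left it, along the tool's axes as they then stand; what a row does not reach is not made up. A row lasts 1/8 s, in which the tool goes at most 62.5 mm and 10.7 degrees, less where a joint would pass 70% of its speed; a pose out of reach is approached as far as the arm can. A call with a number of a shift or a turn outside -1 to 1 is refused whole. A call with a gripper value outside its range is refused whole. The fingers move at their own pace and stop on an object; "force" is the grip in N (left out, the last holds). Time passes only in rows, so rows that do not move let the fingers close. It gives the time, the measured TCP pose, the force and the opening at its end, in the units of the state.
- ctrl.read_state(): the state, without advancing time (a new reading comes with each control period).
- optics.read_camera(name): name is "scene" or "top" or "wrist"; returns the picture (480x640x3 uint8, blue, green, red); there is no depth.
- optics.camera_params(name): a dict with "fovy" (degrees; the focal length in pixels is half the picture's height over the tangent of half this angle, whatever the lens; pixels are square), "cx", "cy" (the principal point, pixels), "extrinsics" (4x4, takes a point from camera to world coordinates); the wrist camera has in their place "T_tool_cam" (4x4, takes a point from camera to tool coordinates, whose origin is the TCP and whose axes are the tool frame's). Camera axes: x right, y down, z forward; pixel columns grow to the right and rows downward; lengths in m; the calibration is good to about 2 mm. The wrist camera is an equidistant fisheye: a pixel r from the principal point sees the ray r / f radians off the axis. A picture is of the moment at which its call begins: read the wrist's pose just before it. camera_params takes no time and is no camera call.
- ctrl.close_job(): hands the job in, once; it reports no verdict.
The state is a dict: "time_s": time; "qpos": joint angles; "dq": joint speeds; "effort": joint torques, N m; "eef_pos": TCP position; "orientation": TCP orientation; "ft_force": force on the tool from outside, world axes, zero at the start; "moment": the same for the moment, N m; "finger_gap": finger opening in m.
Only numpy, scipy, OpenCV 4.12 (cv2) and the standard library are available. Lean on these libraries where they do the work, as an engineer would, in place of code of your own. Each camera call takes 0.05 s, during which the arm holds its last target.

TASK

Slide the steel bar by its post until its jaw has pushed the module flush against the jig's fence. Then slide the thumb wedge along its ramp, nose first, until it jams the bar fast: it should be firmly tight, but do not force it, do not crush the module, and leave the other things on the bench alone. Let go of everything; bar, wedge and module must stay put.

Things in the scene. Friction and masses are not known exactly. Their poses are not given: they have to be found in the camera images.
- jig: Fixed jig on the bench, maybe turned: aluminium plate 200 x 385 mm, 12 mm thick, from jig y -230 to +155 mm. Origin at bench height under the bar's centre line; jig x runs across the bar, jig y along it toward the fence. Heights in these notes are above the bench. Dark bar guide on the bar's +x side: jig x 15.5 to 31.5, y -120 to -30 mm, top 36 mm.
- fence_face (a point): Middle of the fence face that the module must come up against, at jig y = +130 mm, 23 mm above the bench: dark strip 150 mm wide, 18 mm thick, top at 34 mm.
- channel (a point): Fixed point of the jig midway along the channel between bar and ramp (jig x -24, y -73 mm). Beyond it to -x: dark slanted shoe on springs (jig y -103 to -35, slope 1:5, channel narrows to +y), then its block (jig x -81 to -63, y -104 to -24, tops 36 mm). Block and shoe are set by hand up to 6 mm nearer or 3 mm further, so the jam must be felt (wedge_tab then at jig y -172 to -115 mm).
- bar (a joint): How far (m) the bar has slid along jig +y; 0 fully back, stop at 0.045, 0.035 to 0.038 with the module home. Steel bar 198 mm long, 28 mm wide (jig x -14 to +14), top at 37 mm, with a crosshead jaw 110 mm wide at its +y end, faced with a rubber pad on springs (gives up to 3 mm, 3 N per mm). Moves against about 2 N of dry friction and stays where left.
- bar_post (a point): Point 60 mm above the bench on the upright post on the bar (jig x = 0): shaft of 14 mm diameter from 37 to 71 mm, black head of 20 mm diameter up to 83 mm. Moves with the bar; the pad's face is 37 mm further to +y. Push it from its -y side or grip it; about 9 N seats the module, keep below 20 N.
- module_mid (a point): Centre of the module in the jig: black-faced box 128 mm (jig x) x 70 mm (jig y) x 22 mm high with knobs on top, 0.2 to 0.4 kg, loose on the plate between two low side guides, 3 to 10 mm short of the fence at first. Home: jig x about 0, jig y about +95 mm.
- wedge_tab (a point): Centre of the wedge's upright thumb plate, 30 (across) x 10 x 52 mm high, 12 to 64 mm above the bench; rearmost (-y) part of the wedge, always behind shoe and block, free space behind it. Push it along jig +y at 20 to 60 mm height. Sliding free takes 1 to 2 N; once it jams the push rises about 2 N per mm. Properly tight at 12 to 15 N; over 17 N is forcing it.
- wedge_body (a point): Centre of the loose aluminium wedge's body, about 0.2 kg: 110 mm long, 24 mm high (top 36 mm), 10 mm thick at the nose (+y), 32 mm at the tail. The straight side, along the bar's -x side (jig x -14 mm), is 10.5 mm to +x of this point; the other side slants to match the shoe. wedge_tab is 60 mm to -y and 5.5 mm to -x of it. Starts 30 to 95 mm short of its jam.
Mind the look-alikes: they are no part of the job. Leave any orange look-alike of the part that bears wedge_tab alone. What is shaped like the part that bears module_mid but pink is not meant.

How it is judged:
By the outcome, as a careful person would: the job done as asked, in the order asked, and still so for the second after the job is handed in, with the robot touching nothing.
It also fails if it takes over 58 s, if anything falls off the work surface, if the arm or the gripper's body presses on something with over 40 N, if the wrist force passes 120 N, or if a joint passes its speed limit or range.

## Working session

There is one attempt and no reset: what is moved stays moved. The work goes in short steps, Python scripts to look and compute and a tool call to move; the robot and the scene stay as the last step left them, time stands still between calls to the robot, and variables do not carry over. Pictures are saved under pics/ and viewed, and the job is handed in when it is done.

Besides the shell and the picture viewer there is one more tool, called after "Call:" as a command line: name --argument value ..., lists and objects as JSON in quotes. play_rows: Moves the arm, as the interface text tells. Scaled input: -1 to 1 covers 0.04 m each way for a shift and 30 degrees each way for a turn. Its arguments: {"type":"object","properties":{"series":{"type":"array"},"force":{"type":"number"}},"required":["series"]}

```bash
ls; mkdir -p pics
python3 - <<'E'
from plant import ctrl, optics
import cv2
print(ctrl.read_state())
for n in ["scene","top","wrist"]:
    p=optics.camera_params(n); print(n,p)
    cv2.imwrite(f"pics/{n}0.png",optics.read_camera(n))
E
```

```text
pics
{'time_s': 0.0, 'qpos': array([-1.29921871,  0.53715861, -0.00445635,  1.53880185,  0.00260887,
        1.06733859, -0.07122056]), 'dq': array([-3.94153040e-04,  1.25834557e-03,  6.69965544e-05,  2.95249639e-04,
        3.88800148e-04,  6.50913353e-04, -4.18232828e-04]), 'effort': array([-2.36923197e-04, -5.70965266e+01,  9.90644172e-01, -2.51616257e+01,
       -5.62349043e-02,  1.75941596e-02,  1.40727352e-04]), 'eef_pos': array([0.21521934, 0.61272594, 0.2488716 ]), 'orientation': array([[ 3.31323981e-01,  9.43516943e-01, -4.45215969e-04],
       [ 9.43515523e-01, -3.31324257e-01, -1.64128584e-03],
       [-1.69609184e-03,  1.23729180e-04, -9.99998554e-01]]), 'ft_force': array([-0.32734041, -0.35737877,  0.22362577]), 'moment': array([-0.03907464, -0.00817157,  0.02238648]), 'finger_gap': 0.08778797028329406}
scene {'fovy': 53.16531782214011, 'cx': 315.57149507219043, 'cy': 234.57907525769713, 'extrinsics': array([[ 0.38992261,  0.64932321, -0.65294695,  0.92350789],
       [ 0.92083869, -0.27182141,  0.27958761, -0.17208522],
       [ 0.00405777, -0.71027635, -0.70391125,  0.
[... 155 characters left out ...]
'extrinsics': array([[-0.02662812, -0.98060052,  0.19419979,  0.35826712],
       [-0.99905606,  0.03277528,  0.02850913,  0.01009548],
       [-0.03432102, -0.19325733, -0.98054764,  0.81191514],
       [ 0.        ,  0.        ,  0.        ,  1.        ]])}
wrist {'fovy': 65.70646984690485, 'cx': 313.2517705514867, 'cy': 241.94103526299233, 'T_tool_cam': array([[ 9.99999392e-01, -9.86906486e-04, -4.91249314e-04,
        -1.39303508e-03],
       [ 1.08179115e-03,  9.64264027e-01,  2.64940966e-01,
        -6.83054639e-02],
       [ 2.12222084e-04, -2.64941336e-01,  9.64264509e-01,
        -1.35052156e-01],
       [ 0.00000000e+00,  0.00000000e+00,  0.00000000e+00,
         1.00000000e+00]])}
```

View pics/scene0.png

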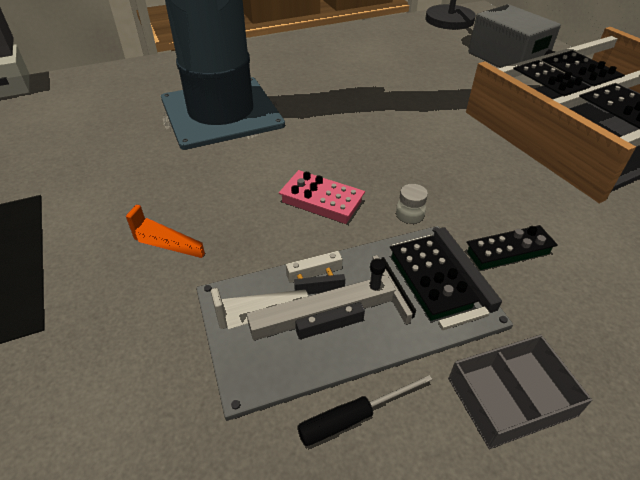

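View pics/top0.png

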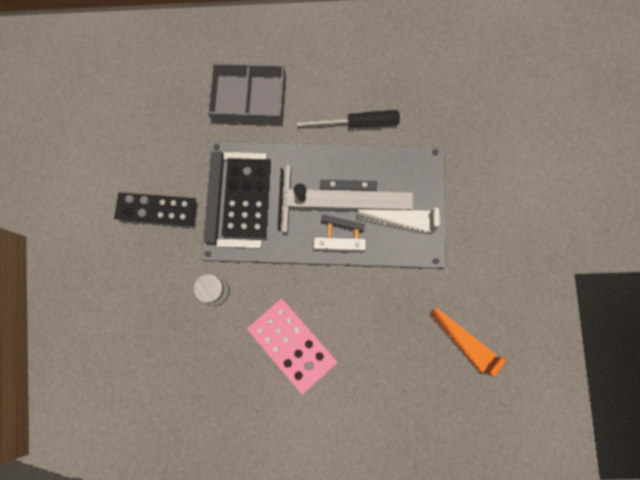

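View pics/wrist0.png

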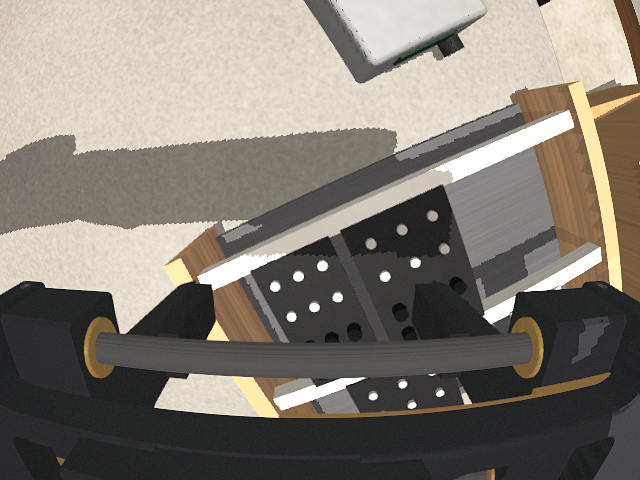

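The scene and top views show the jig with its fence toward world +y (left in top), post at about (300,192) in top and wedge tab at about (436,217). The orange wedge and pink box are decoys. I'll zoom in next.

```bash
cat > h.py <<'E'
import numpy as np, cv2
from plant import ctrl, optics
def ray(n,u,v):
    p=optics.camera_params(n); f=240/np.tan(np.radians(p['fovy']/2))
    E=p['extrinsics']; d=E[:3,:3]@np.array([(u-p['cx'])/f,(v-p['cy'])/f,1]); return E[:3,3],d
def on(n,u,v,z):
    o,d=ray(n,u,v); return o+d*(z-o[2])/d[2]
def proj(n,P):
    p=optics.camera_params(n); f=240/np.tan(np.radians(p['fovy']/2)); E=p['extrinsics']
    c=E[:3,:3].T@(np.asarray(P)-E[:3,3]); return np.array([p['cx']+f*c[0]/c[2],p['cy']+f*c[1]/c[2]])
E
python3 - <<'E'
import cv2
a=cv2.imread('pics/top0.png')[135:275,195:455]; cv2.imwrite('pics/topz.png',cv2.resize(a,None,fx=3,fy=3,interpolation=cv2.INTER_CUBIC))
a=cv2.imread('pics/scene0.png')[220:420,190:520]; cv2.imwrite('pics/scenez.png',cv2.resize(a,None,fx=2.4,fy=2.4,interpolation=cv2.INTER_CUBIC))
E
```

```text
(no output)
```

View pics/topz.png

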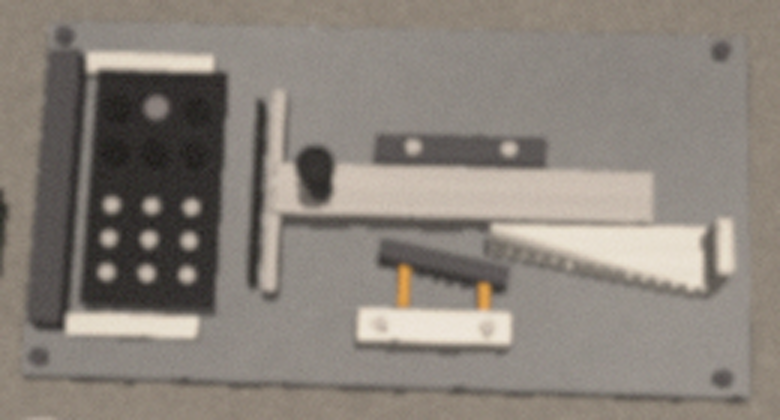

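View pics/scenez.png

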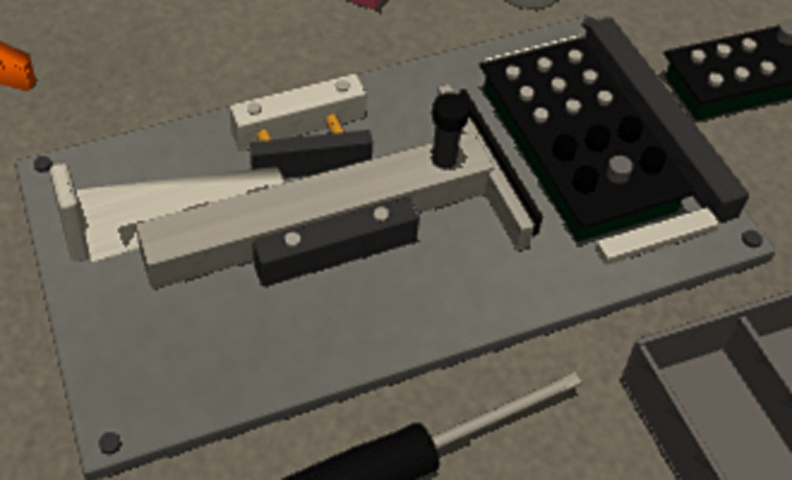

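Run:
```python
from h import *
T=lambda x,y,z:on('top',195+x/3,135+y/3,z)
S=lambda x,y,z:on('scene',190+x/2.4,220+y/2.4,z)
B=[T(38,357,.014),T(64,36,.014),T(721,51,.014),T(722,378,.014)]
print(np.round(B,4)); 
c=np.mean(B,0)
for i in range(4): print(np.linalg.norm(B[i]-B[(i+1)%4]))
Bs=[S(752,239,.014),S(110,443,.014),S(42,164,.014)]; print(np.round(Bs,4))
yd=(B[0]+B[1]-B[2]-B[3])[:2]; yd/=np.linalg.norm(yd); 
xd0=(B[1]+B[2]-B[0]-B[3])[:2]
print('yaw y',np.degrees(np.arctan2(-yd[0],yd[1])),'yaw x',np.degrees(np.arctan2(xd0[1],xd0[0])))
# plate corners
C=[T(25,378,.012),T(50,24,.012),T(747,36,.012),T(748,398,.012)]
print('corners',np.round(C,4)); cc=np.mean(C,0)
for i in range(4): print(np.linalg.norm(C[i]-C[(i+1)%4]))
yd=(C[0]+C[1]-C[2]-C[3])[:2]; yd/=np.linalg.norm(yd);print('yaw',np.degrees(np.arctan2(-yd[0],yd[1])))
xd=np.array([yd[1],-yd[0]])
m=(c[:2]+cc[:2])/2
o=m+yd*.0375; print('origin',o,c,cc)
J=lambda P:np.round([(P[:2]-o)@xd*1e3,(P[:2]-o)@yd*1e3],1)
for n,P in dict(bolt_s0=Bs[0],bs1=Bs[1],bs2=Bs[2],headT=T(315,162,.083),headS=S(450,106,.083),tabT=T(726,246,.064),tabS=S(62,170,.064),barend1=T(653,172,.037),barend2=T(653,219,.037),fence1=T(83,52,.034),fence2=T(62,327,.034),blk1=T(357,309,.036),blk2=T(512,345,.036),mod1=T(100,72,.034),mod2=T(226,72,.034),mod3=T(213,312,.034),jaw=T(285,92,.037),nose=T(490,225,.036)).items(): print(n,np.round(P,4),J(P))
np.save('jig.npy',np.r_[o,xd,yd])
```

```text
[[ 0.4966  0.2134  0.014 ]
 [ 0.6755  0.2018  0.014 ]
 [ 0.6526 -0.1568  0.014 ]
 [ 0.4739 -0.1449  0.014 ]]
0.17933715781713766
0.3593320030845893
0.17907190512454282
0.35893018489182366
[[ 0.6801  0.202   0.014 ]
 [ 0.6566 -0.1556  0.014 ]
 [ 0.4778 -0.1443  0.014 ]]
yaw y -3.6367249270326463 yaw x -3.7510625778060365
corners [[ 0.4859  0.2206  0.012 ]
 [ 0.6837  0.2102  0.012 ]
 [ 0.6614 -0.1718  0.012 ]
 [ 0.4633 -0.1579  0.012 ]]
0.19806621583119613
0.3826682188021764
0.19853252793770307
0.3791953816928657
yaw -3.374470469979432
origin [0.57630422 0.06426358] [0.57464766 0.02838552 0.014     ] [0.57354616 0.02527168 0.012     ]
bolt_s0 [0.6801 0.202  0.014 ] [ 95.5 143.6]
bs1 [ 0.6566 -0.1556  0.014 ] [  93.1 -214.7]
bs2 [ 0.4778 -0.1443  0.014 ] [ -86.1 -214. ]
headT [0.5775 0.0599 0.083 ] [ 1.5 -4.3]
headS [0.5814 0.06   0.083 ] [ 5.4 -3.9]
tabT [ 0.5325 -0.1417  0.064 ] [ -31.6 -208.2]
tabS [ 0.5283 -0.1383  0.064 ] [ -36.  -205.1]
barend1 [ 0.5795 -0.1124  0.037 ] [  13.6 -176.2]
barend2 [ 0.5544 -0.1109  0.037 ] [ -11.6 -176.1]
fence1 [0.6581 0.1866 0.034 ] [ 74.4 127. ]
fence2 [0.5084 0.196  0.034 ] [-75.5 127.5]
blk1 [0.5124 0.043  0.036 ] [-62.5 -25. ]
blk2 [ 0.4911 -0.0356  0.036 ] [ -79.2 -104.7]
mod1 [0.6465 0.1774 0.034 ] [ 63.4 117. ]
mod2 [0.6438 0.1098 0.034 ] [64.7 49.4]
mod3 [0.5137 0.1175 0.034 ] [-65.6  49.5]
jaw [0.6304 0.0782 0.037 ] [53.1 17.1]
nose [ 0.5544 -0.027   0.036 ] [-16.5 -92.4]
```

Measured jig yaw is about -3.65° and origin about (0.578, 0.064). The bolt spacing, block and fence agree with the given sizes to within 3 mm. I'll move above the area behind the post with the jaw axis along jig y and the fingers closed.

Call:
play_rows --series '[{"az": -0.26, "claw": 0}, {"az": -0.26}, {"dx": -0.96, "dy": 0.66}, {"dx": -0.96, "dy": 0.66}, {"dx": -0.96, "dy": 0.66}, {"dx": -0.96, "dy": 0.66}, {"dx": -0.96, "dy": 0.66}, {"dx": -0.96, "dy": 0.66}, {"dx": -0.96, "dy": 0.66}, {"dx": -0.96, "dy": 0.66}, {"dx": -0.96, "dy": 0.66}, {"dx": -0.96, "dy": 0.66}, {"dx": -0.96, "dy": 0.66}, {"dx": -0.96, "dy": 0.66}, {"dx": -0.96, "dy": 0.66}, {"dx": -0.96, "dy": 0.66}, {"dx": -0.96, "dy": 0.66}, {"dx": 0}, {"dx": 0}]' --force 30

```text
schema error: expected keys ax, ay, az, dx, dy, dz, claw
```

Run:
```python
from h import *
s=ctrl.read_state(); print(s['time_s'],s['eef_pos'],s['orientation'],s['ft_force'],s['finger_gap'])
cv2.imwrite("pics/w1.png",optics.read_camera("wrist"))
```

```text
0.15 [0.21530042 0.61287421 0.24907826] [[ 3.31354520e-01  9.43506276e-01 -2.97868519e-04]
 [ 9.43505531e-01 -3.31354634e-01 -1.19172892e-03]
 [-1.22310383e-03  1.13844170e-04 -9.99999246e-01]] [ 0.19335016 -0.51537849  0.06579331] 0.08804865878707768
```

View pics/w1.png

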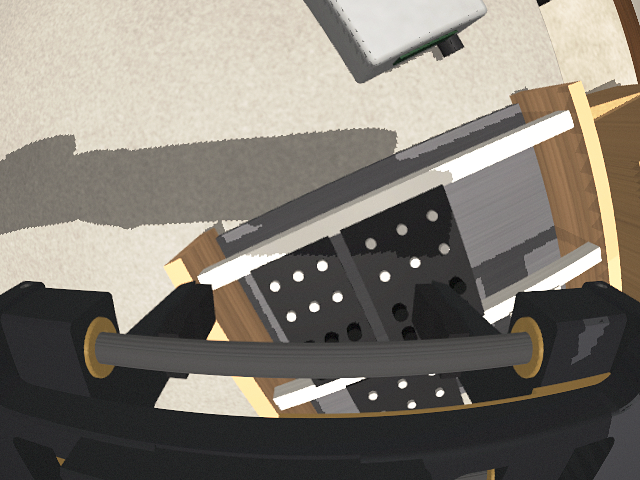

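The call was refused because every key is required in each row; the arm did not move and the picture is unchanged.

Call:
play_rows --series '[{"ax": 0, "ay": 0, "az": -0.26, "dx": 0, "dy": 0, "dz": 0, "claw": 0}, {"ax": 0, "ay": 0, "az": -0.26, "dx": 0, "dy": 0, "dz": 0, "claw": 0}, {"ax": 0, "ay": 0, "az": 0, "dx": -0.96, "dy": 0.66, "dz": 0, "claw": 0}, {"ax": 0, "ay": 0, "az": 0, "dx": -0.96, "dy": 0.66, "dz": 0, "claw": 0}, {"ax": 0, "ay": 0, "az": 0, "dx": -0.96, "dy": 0.66, "dz": 0, "claw": 0}, {"ax": 0, "ay": 0, "az": 0, "dx": -0.96, "dy": 0.66, "dz": 0, "claw": 0}, {"ax": 0, "ay": 0, "az": 0, "dx": -0.96, "dy": 0.66, "dz": 0, "claw": 0}, {"ax": 0, "ay": 0, "az": 0, "dx": -0.96, "dy": 0.66, "dz": 0, "claw": 0}, {"ax": 0, "ay": 0, "az": 0, "dx": -0.96, "dy": 0.66, "dz": 0, "claw": 0}, {"ax": 0, "ay": 0, "az": 0, "dx": -0.96, "dy": 0.66, "dz": 0, "claw": 0}, {"ax": 0, "ay": 0, "az": 0, "dx": -0.96, "dy": 0.66, "dz": 0, "claw": 0}, {"ax": 0, "ay": 0, "az": 0, "dx": -0.96, "dy": 0.66, "dz": 0, "claw": 0}, {"ax": 0, "ay": 0, "az": 0, "dx": -0.96, "dy": 0.66, "dz": 0, "claw": 0}, {"ax": 0, "ay": 0, "az": 0, "dx": -0.96, "dy": 0.66, "dz": 0, "claw": 0}, {"ax": 0, "ay": 0, "az": 0, "dx": -0.96, "dy": 0.66, "dz": 0, "claw": 0}, {"ax": 0, "ay": 0, "az": 0, "dx": -0.96, "dy": 0.66, "dz": 0, "claw": 0}, {"ax": 0, "ay": 0, "az": 0, "dx": -0.96, "dy": 0.66, "dz": 0, "claw": 0}, {"ax": 0, "ay": 0, "az": 0, "dx": 0, "dy": 0, "dz": 0, "claw": 0}, {"ax": 0, "ay": 0, "az": 0, "dx": 0, "dy": 0, "dz": 0, "claw": 0}]' --force 30

```text
time_s: 2.58
eef_pos: [0.5724, 0.0134, 0.2494]
orientation: [[0.065, 0.998, -0.001], [0.998, -0.065, 0.001], [0.001, -0.001, -1.0]]
ft_force: [0.6, 0.0, -0.4]
finger_gap: 0.0001
```

```bash
cat >> h.py <<'E'
def TW(P):
    pass
def wproj(P,s):
    p=optics.camera_params('wrist'); f=240/np.tan(np.radians(p['fovy']/2)); T=p['T_tool_cam']
    t=s['orientation'].T@(np.asarray(P)-s['eef_pos']); c=T[:3,:3].T@(t-T[:3,3])
    th=np.arctan2(np.hypot(c[0],c[1]),c[2]); a=np.arctan2(c[1],c[0]); return p['cx']+f*th*np.cos(a),p['cy']+f*th*np.sin(a)
def wray(u,v,z,s):
    p=optics.camera_params('wrist'); f=240/np.tan(np.radians(p['fovy']/2)); T=p['T_tool_cam']
    x,y=u-p['cx'],v-p['cy']; r=np.hypot(x,y); th=r/f
    d=np.array([x/r*np.sin(th),y/r*np.sin(th),np.cos(th)])
    d=s['orientation']@(T[:3,:3]@d); o=s['eef_pos']+s['orientation']@T[:3,3]
    return o+d*(z-o[2])/d[2]
JO=np.array([.578,.064]); _a=np.radians(-3.65); JX=np.array([np.cos(_a),np.sin(_a)]); JY=np.array([-np.sin(_a),np.cos(_a)])
def J(P): return np.round([(np.asarray(P)[:2]-JO)@JX*1e3,(np.asarray(P)[:2]-JO)@JY*1e3],1)
def st():
    s=ctrl.read_state(); F=s['ft_force']; print('t',s['time_s'],'pos',np.round(s['eef_pos'],4),'jig',J(s['eef_pos']),'F jx,jy,z',np.round([F[:2]@JX,F[:2]@JY,F[2]],2),'gap',round(s['finger_gap'],4),'toolx ang',np.degrees(np.arctan2(s['orientation'][1,0],s['orientation'][0,0])),'zaxis',np.round(s['orientation'][:,2],3)); return s
E
python3 - <<'E'
from h import *
s=st(); cv2.imwrite("pics/w2.png",optics.read_camera("wrist"))
E
```

```text
t 2.575 pos [0.5724 0.0134 0.2494] jig [ -2.3 -50.8] F jx,jy,z [ 0.57  0.08 -0.39] gap 0.0001 toolx ang 86.27340065687905 zaxis [-0.001  0.001 -1.   ]
```

View pics/w2.png

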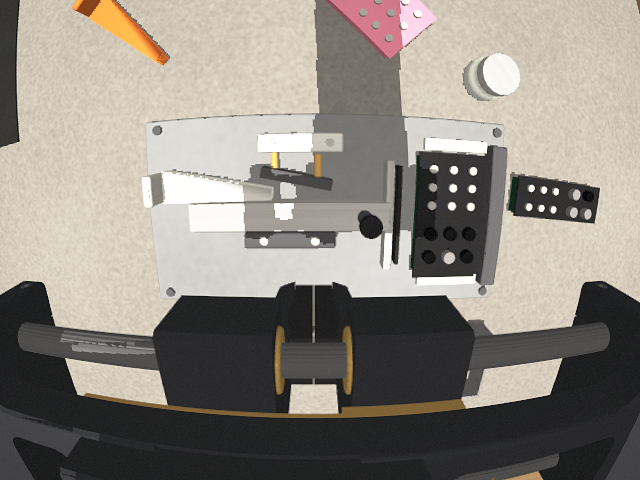

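Wrist view: bolts at (157,131), (498,132), (170,292) and (483,291), post head at about (372,218), tab top at about (148,190). I'll use these as a third measurement.

Run:
```python
from h import *
s=st()
B=[wray(u,v,.014,s) for u,v in [(498,132),(483,291),(170,292),(157,131)]]
for b in B: print(np.round(b,4),J(b))
c=np.mean(B,0); yd=(B[0]+B[1]-B[2]-B[3])[:2]; print('yaw',np.degrees(np.arctan2(-yd[0],yd[1])), 'centre',J(c))
for n,u,v,z in [('head',373,217,.083),('tab',147,191,.064),('tabA',143,177,.064),('tabB',149,207,.064),('bar rear',190,218,.037),('fence a',490,146,.034),('fence b',485,283,.034),('mod near -y',416,215,.034),('nose',270,190,.036),('block r',342,143,.036),('block l',258,143,.036)]:
    print(n,J(wray(u,v,z,s)))
a=cv2.imread('pics/w2.png')[110:300,130:520]; cv2.imwrite('pics/w2z.png',cv2.resize(a,None,fx=2,fy=2,interpolation=cv2.INTER_CUBIC))
```

```text
t 2.625 pos [0.5723 0.014  0.2495] jig [ -2.5 -50.2] F jx,jy,z [ 0.73 -1.11 -0.31] gap 0.0004 toolx ang 86.33940831597762 zaxis [-0.001  0.001 -1.   ]
[0.4963 0.2158 0.014 ] [-91.2 146.3]
[0.6771 0.2043 0.014 ] [ 90.  146.3]
[ 0.6535 -0.1561  0.014 ] [  89.3 -214.8]
[ 0.4748 -0.1441  0.014 ] [ -89.7 -214.2]
yaw -3.5809455717231384 centre [ -0.4 -34.1]
head [-10.   -1.6]
tab [ -32.5 -205.7]
tabA [ -45.8 -208.9]
tabB [ -17.3 -205. ]
bar rear [  -0.6 -173.5]
fence a [-75.  126.7]
fence b [ 71.8 136.5]
mod near -y [-2.4 49.8]
nose [-26.6 -92.4]
block r [-70.8 -24.7]
block l [ -71.4 -102.9]
```

View pics/w2z.png

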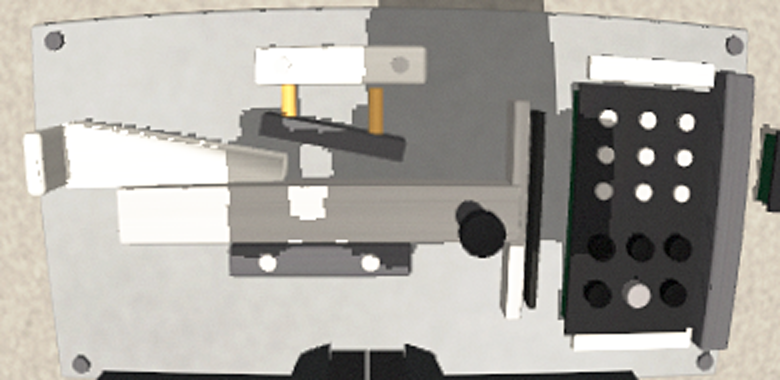

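Call:
play_rows --series '[{"ax": 0, "ay": 0, "az": 0, "dx": 0, "dy": 0.06, "dz": 0.8, "claw": 0}, {"ax": 0, "ay": 0, "az": 0, "dx": 0, "dy": 0, "dz": 0.9, "claw": 0}, {"ax": 0, "ay": 0, "az": 0, "dx": 0, "dy": 0, "dz": 0.9, "claw": 0}, {"ax": 0, "ay": 0, "az": 0, "dx": 0, "dy": 0, "dz": 0.9, "claw": 0}, {"ax": 0, "ay": 0, "az": 0, "dx": 0, "dy": 0, "dz": 0.8, "claw": 0}, {"ax": 0, "ay": 0, "az": 0, "dx": 0, "dy": 0, "dz": 0.4, "claw": 0}, {"ax": 0, "ay": 0, "az": 0, "dx": 0, "dy": 0, "dz": 0, "claw": 0}, {"ax": 0, "ay": 0, "az": 0, "dx": 0, "dy": 0, "dz": 0, "claw": 0}, {"ax": 0, "ay": 0, "az": 0, "dx": 0, "dy": 0, "dz": 0, "claw": 0}]'

```text
time_s: 3.75
eef_pos: [0.5762, 0.0125, 0.063]
orientation: [[0.065, 0.998, 0.002], [0.998, -0.065, 0.0], [0.0, 0.002, -1.0]]
ft_force: [0.4, 0.1, -0.3]
finger_gap: 0.0004
```

Run:
```python
from h import *
s=st(); cv2.imwrite("pics/s3.png",cv2.resize(optics.read_camera("scene")[180:400,180:520],None,fx=2.3,fy=2.3))
s=st()
```

```text
t 3.75 pos [0.5762 0.0125 0.063 ] jig [  1.4 -51.5] F jx,jy,z [ 0.44  0.1  -0.27] gap 0.0004 toolx ang 86.24925414766939 zaxis [ 0.002  0.    -1.   ]
t 3.8 pos [0.576  0.0125 0.0628] jig [  1.3 -51.5] F jx,jy,z [ 1.08  0.04 -0.08] gap 0.0006 toolx ang 86.24801590523496 zaxis [ 0.002  0.    -1.   ]
```

View pics/s3.png

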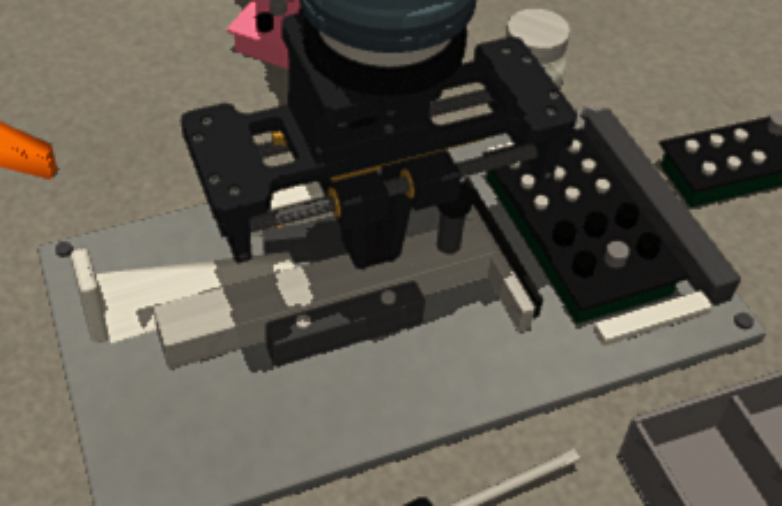

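Call:
play_rows --series '[{"ax": 0, "ay": 0, "az": 0, "dx": 0.13, "dy": 0, "dz": 0, "claw": 0}, {"ax": 0, "ay": 0, "az": 0, "dx": 0.13, "dy": 0, "dz": 0, "claw": 0}, {"ax": 0, "ay": 0, "az": 0, "dx": 0.1, "dy": 0, "dz": 0, "claw": 0}, {"ax": 0, "ay": 0, "az": 0, "dx": 0.1, "dy": 0, "dz": 0, "claw": 0}, {"ax": 0, "ay": 0, "az": 0, "dx": 0.1, "dy": 0, "dz": 0, "claw": 0}, {"ax": 0, "ay": 0, "az": 0, "dx": 0.1, "dy": 0, "dz": 0, "claw": 0}, {"ax": 0, "ay": 0, "az": 0, "dx": 0.08, "dy": 0, "dz": 0, "claw": 0}]'

```text
time_s: 4.68
eef_pos: [0.5771, 0.0415, 0.0617]
orientation: [[0.066, 0.998, -0.0], [0.998, -0.066, -0.001], [-0.001, -0.0, -1.0]]
ft_force: [-0.6, -2.7, -0.7]
finger_gap: 0.0009
```

Call:
play_rows --series '[{"ax": 0, "ay": 0, "az": 0, "dx": 0.08, "dy": 0, "dz": 0, "claw": 0}, {"ax": 0, "ay": 0, "az": 0, "dx": 0.08, "dy": 0, "dz": 0, "claw": 0}]'

```text
time_s: 4.92
eef_pos: [0.5776, 0.0483, 0.0617]
orientation: [[0.066, 0.998, -0.0], [0.998, -0.066, -0.0], [-0.0, -0.0, -1.0]]
ft_force: [-0.7, -1.9, -0.2]
finger_gap: 0.0008
```

Run:
```python
from h import *
s=st(); cv2.imwrite("pics/s4.png",cv2.resize(optics.read_camera("scene")[180:400,180:520],None,fx=2.3,fy=2.3))
s=st()
```

```text
t 4.925 pos [0.5776 0.0483 0.0617] jig [  0.6 -15.7] F jx,jy,z [-0.61 -1.97 -0.24] gap 0.0008 toolx ang 86.23280803883559 zaxis [-0. -0. -1.]
t 4.975 pos [0.5776 0.0491 0.0617] jig [  0.6 -14.9] F jx,jy,z [-0.1  -1.44 -0.61] gap 0.0004 toolx ang 86.27060693666212 zaxis [-0.  0. -1.]
```

View pics/s4.png

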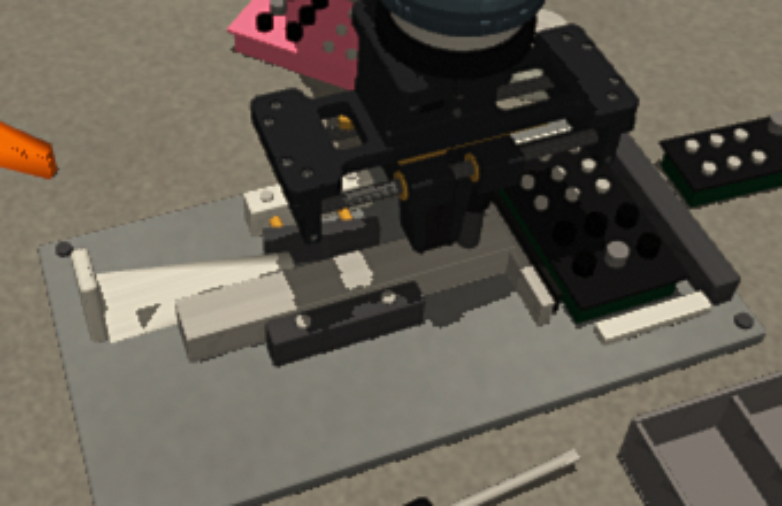

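The bar is sliding under a push of about 2 N and the pad is almost at the module (scene crop: jaw at about (540,300), fence gap still open). I'll continue in small steps.

Call:
play_rows --series '[{"ax": 0, "ay": 0, "az": 0, "dx": 0.05, "dy": 0, "dz": 0, "claw": 0}, {"ax": 0, "ay": 0, "az": 0, "dx": 0.05, "dy": 0, "dz": 0, "claw": 0}, {"ax": 0, "ay": 0, "az": 0, "dx": 0, "dy": 0, "dz": 0, "claw": 0}]'

```text
time_s: 5.35
eef_pos: [0.5779, 0.0525, 0.0617]
orientation: [[0.065, 0.998, -0.0], [0.998, -0.065, 0.0], [0.0, -0.0, -1.0]]
ft_force: [0.1, -1.7, -0.1]
finger_gap: 0.0007
```

Call:
play_rows --series '[{"ax": 0, "ay": 0, "az": 0, "dx": 0.05, "dy": 0, "dz": 0, "claw": 0}, {"ax": 0, "ay": 0, "az": 0, "dx": 0.05, "dy": 0, "dz": 0, "claw": 0}, {"ax": 0, "ay": 0, "az": 0, "dx": 0, "dy": 0, "dz": 0, "claw": 0}]'

```text
time_s: 5.72
eef_pos: [0.5781, 0.0564, 0.0617]
orientation: [[0.065, 0.998, -0.0], [0.998, -0.065, 0.0], [0.0, -0.0, -1.0]]
ft_force: [0.1, -2.5, -0.5]
finger_gap: 0.0007
```

Run:
```python
from h import *
s=st(); cv2.imwrite("pics/s5.png",cv2.resize(optics.read_camera("scene")[180:400,180:520],None,fx=2.3,fy=2.3))
s=st()
```

```text
t 5.725 pos [0.5781 0.0564 0.0617] jig [ 0.6 -7.5] F jx,jy,z [ 0.24 -2.54 -0.55] gap 0.0007 toolx ang 86.25649670885869 zaxis [-0.  0. -1.]
t 5.775 pos [0.5781 0.0565 0.0617] jig [ 0.6 -7.5] F jx,jy,z [-0.21 -2.51  0.48] gap 0.0004 toolx ang 86.25709111483185 zaxis [ 0.  0. -1.]
```

View pics/s5.png

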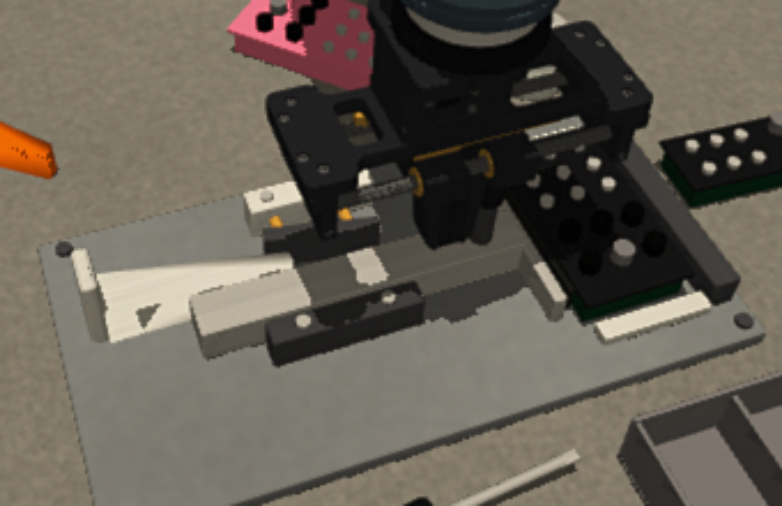

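The module is now moving with the jaw. I'll keep on in 1–2 mm steps, watching the force.

Call:
play_rows --series '[{"ax": 0, "ay": 0, "az": 0, "dx": 0.05, "dy": 0, "dz": 0, "claw": 0}, {"ax": 0, "ay": 0, "az": 0, "dx": 0, "dy": 0, "dz": 0, "claw": 0}]'

```text
time_s: 6.02
eef_pos: [0.5783, 0.0586, 0.0617]
orientation: [[0.065, 0.998, 0.0], [0.998, -0.065, 0.0], [0.0, -0.0, -1.0]]
ft_force: [-0.9, -2.3, -0.2]
finger_gap: 0.0005
```

Call:
play_rows --series '[{"ax": 0, "ay": 0, "az": 0, "dx": 0.04, "dy": 0, "dz": 0, "claw": 0}, {"ax": 0, "ay": 0, "az": 0, "dx": 0, "dy": 0, "dz": 0, "claw": 0}]'

```text
time_s: 6.28
eef_pos: [0.5784, 0.0601, 0.0617]
orientation: [[0.065, 0.998, 0.0], [0.998, -0.065, 0.0], [0.0, 0.0, -1.0]]
ft_force: [-0.2, -3.3, -0.2]
finger_gap: 0.0003
```

Call:
play_rows --series '[{"ax": 0, "ay": 0, "az": 0, "dx": 0.04, "dy": 0, "dz": 0, "claw": 0}, {"ax": 0, "ay": 0, "az": 0, "dx": 0, "dy": 0, "dz": 0, "claw": 0}]'

```text
time_s: 6.52
eef_pos: [0.5785, 0.0618, 0.0617]
orientation: [[0.065, 0.998, 0.0], [0.998, -0.065, 0.0], [0.0, 0.0, -1.0]]
ft_force: [-0.9, -2.7, -0.8]
finger_gap: 0.0004
```

Call:
play_rows --series '[{"ax": 0, "ay": 0, "az": 0, "dx": 0.03, "dy": 0, "dz": 0, "claw": 0}, {"ax": 0, "ay": 0, "az": 0, "dx": 0, "dy": 0, "dz": 0, "claw": 0}]'

```text
time_s: 6.78
eef_pos: [0.5785, 0.0627, 0.0617]
orientation: [[0.065, 0.998, -0.0], [0.998, -0.065, -0.0], [-0.0, -0.0, -1.0]]
ft_force: [-0.3, -3.3, 0.3]
finger_gap: 0.0002
```

Call:
play_rows --series '[{"ax": 0, "ay": 0, "az": 0, "dx": 0.03, "dy": 0, "dz": 0, "claw": 0}, {"ax": 0, "ay": 0, "az": 0, "dx": 0, "dy": 0, "dz": 0, "claw": 0}]'

```text
time_s: 7.02
eef_pos: [0.5786, 0.0633, 0.0617]
orientation: [[0.066, 0.998, -0.0], [0.998, -0.066, -0.001], [-0.001, -0.0, -1.0]]
ft_force: [-0.1, -5.5, 0.4]
finger_gap: 0.0006
```

Call:
play_rows --series '[{"ax": 0, "ay": 0, "az": 0, "dx": 0.03, "dy": 0, "dz": 0, "claw": 0}, {"ax": 0, "ay": 0, "az": 0, "dx": 0, "dy": 0, "dz": 0, "claw": 0}]'

```text
time_s: 7.28
eef_pos: [0.5786, 0.0638, 0.0617]
orientation: [[0.066, 0.998, -0.0], [0.998, -0.066, -0.001], [-0.001, -0.0, -1.0]]
ft_force: [-0.6, -6.1, 0.1]
finger_gap: 0.0005
```

Run:
```python
from h import *
s=st(); cv2.imwrite("pics/s6.png",cv2.resize(optics.read_camera("scene")[180:400,180:520],None,fx=2.3,fy=2.3))
s=st()
```

```text
t 7.275 pos [0.5786 0.0638 0.0617] jig [ 0.6 -0.2] F jx,jy,z [-0.24 -6.1   0.09] gap 0.0005 toolx ang 86.193446529002 zaxis [-0.    -0.001 -1.   ]
t 7.325 pos [0.5786 0.0638 0.0617] jig [ 0.6 -0.1] F jx,jy,z [-0.59 -6.31  0.25] gap 0.0005 toolx ang 86.19472490676415 zaxis [-0.    -0.001 -1.   ]
```

View pics/s6.png

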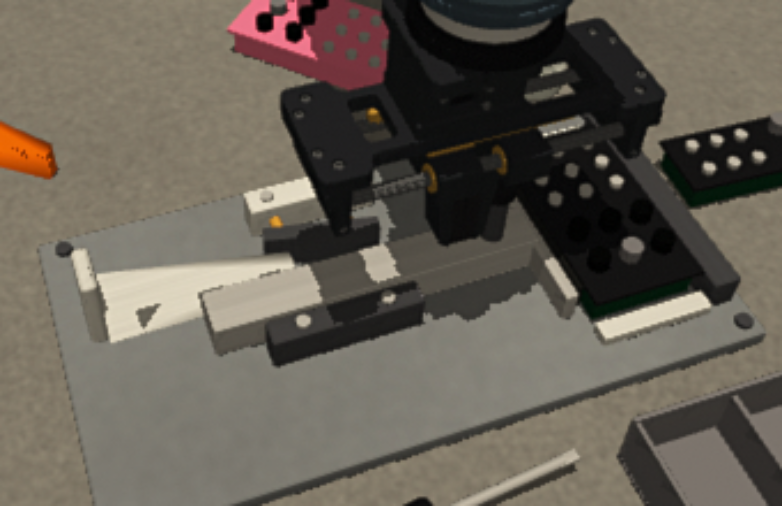

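The force is now rising and the module has closed up to the fence. I'll push on to about 9–10 N.

Call:
play_rows --series '[{"ax": 0, "ay": 0, "az": 0, "dx": 0.03, "dy": 0, "dz": 0, "claw": 0}, {"ax": 0, "ay": 0, "az": 0, "dx": 0, "dy": 0, "dz": 0, "claw": 0}, {"ax": 0, "ay": 0, "az": 0, "dx": 0, "dy": 0, "dz": 0, "claw": 0}]'

```text
time_s: 7.7
eef_pos: [0.5786, 0.0643, 0.0617]
orientation: [[0.067, 0.998, -0.001], [0.998, -0.067, -0.002], [-0.002, -0.0, -1.0]]
ft_force: [-1.1, -8.1, 0.1]
finger_gap: 0.0003
```

Call:
play_rows --series '[{"ax": 0, "ay": 0, "az": 0, "dx": 0.03, "dy": 0, "dz": 0, "claw": 0}, {"ax": 0, "ay": 0, "az": 0, "dx": 0, "dy": 0, "dz": 0, "claw": 0}, {"ax": 0, "ay": 0, "az": 0, "dx": 0, "dy": 0, "dz": 0, "claw": 0}]'

```text
time_s: 8.07
eef_pos: [0.5786, 0.0648, 0.0617]
orientation: [[0.067, 0.998, -0.001], [0.998, -0.067, -0.003], [-0.003, -0.001, -1.0]]
ft_force: [-0.9, -9.4, 0.2]
finger_gap: 0.0002
```

Call:
play_rows --series '[{"ax": 0, "ay": 0, "az": 0, "dx": 0.015, "dy": 0, "dz": 0, "claw": 0}, {"ax": 0, "ay": 0, "az": 0, "dx": 0, "dy": 0, "dz": 0, "claw": 0}, {"ax": 0, "ay": 0, "az": 0, "dx": 0, "dy": 0, "dz": 0, "claw": 0}]'

```text
time_s: 8.45
eef_pos: [0.5786, 0.065, 0.0617]
orientation: [[0.068, 0.998, -0.001], [0.998, -0.068, -0.003], [-0.003, -0.001, -1.0]]
ft_force: [-1.4, -9.6, 0.5]
finger_gap: 0.0005
```

Call:
play_rows --series '[{"ax": 0, "ay": 0, "az": 0, "dx": -0.05, "dy": 0, "dz": 0, "claw": 0}, {"ax": 0, "ay": 0, "az": 0, "dx": -0.05, "dy": 0, "dz": 0, "claw": 0}, {"ax": 0, "ay": 0, "az": 0, "dx": -0.1, "dy": 0, "dz": 0, "claw": 0}, {"ax": 0, "ay": 0, "az": 0, "dx": -0.3, "dy": 0, "dz": 0, "claw": 0}, {"ax": 0, "ay": 0, "az": 0, "dx": -0.5, "dy": 0, "dz": 0, "claw": 0}, {"ax": 0, "ay": 0, "az": 0, "dx": -0.5, "dy": 0, "dz": -0.5, "claw": 0}, {"ax": 0, "ay": 0, "az": 0, "dx": -0.8, "dy": 0, "dz": -1, "claw": 0}, {"ax": 0, "ay": 0, "az": 0, "dx": -1, "dy": 0, "dz": -1, "claw": 0}, {"ax": 0, "ay": 0, "az": 0, "dx": -1, "dy": -0.4, "dz": -1, "claw": 0}, {"ax": 0, "ay": 0, "az": 0, "dx": -1, "dy": -0.4, "dz": 0, "claw": 0}, {"ax": 0, "ay": 0, "az": 0, "dx": -0.8, "dy": 0, "dz": 0, "claw": 0}, {"ax": 0, "ay": 0, "az": 0, "dx": 0, "dy": 0, "dz": 0, "claw": 0}, {"ax": 0, "ay": 0, "az": 0, "dx": 0, "dy": 0, "dz": 0, "claw": 0}]'

```text
time_s: 10.07
eef_pos: [0.531, -0.1732, 0.2025]
orientation: [[0.066, 0.998, 0.001], [0.998, -0.066, 0.0], [0.001, 0.001, -1.0]]
ft_force: [0.7, 1.0, 0.2]
finger_gap: 0.0002
```

Run:
```python
from h import *
s=st(); w=optics.read_camera("wrist"); cv2.imwrite("pics/w7.png",w)
t=optics.read_camera("top"); cv2.imwrite("pics/t7.png",cv2.resize(t[135:275,195:455],None,fx=3,fy=3,interpolation=cv2.INTER_CUBIC))
```

```text
t 10.075 pos [ 0.531  -0.1732  0.2025] jig [ -31.8 -239.7] F jx,jy,z [0.66 1.09 0.16] gap 0.0002 toolx ang 86.22253846485773 zaxis [ 0.001  0.    -1.   ]
```

View pics/w7.png

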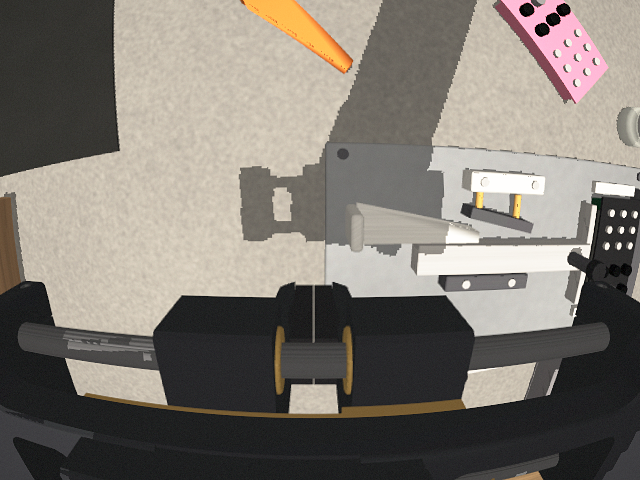

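View pics/t7.png

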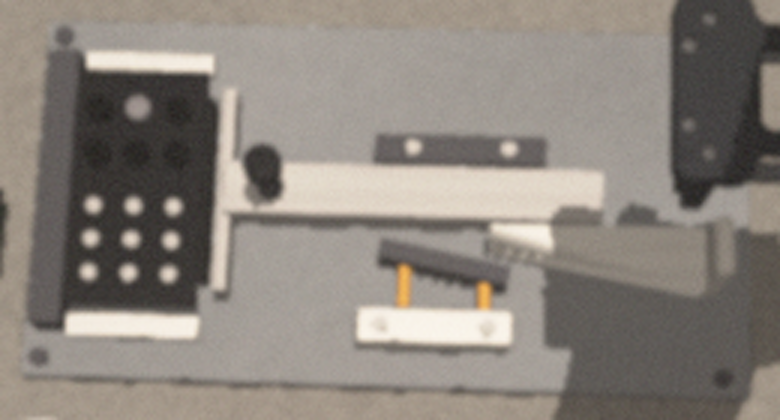

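The module is flush on the fence: no gap in the top crop at about x=80. The wedge tab is untouched at about (720,255). Next I descend behind the tab.

Call:
play_rows --series '[{"ax": 0, "ay": 0, "az": 0, "dx": -0.25, "dy": 0, "dz": 0, "claw": 0}, {"ax": 0, "ay": 0, "az": 0, "dx": 0, "dy": 0, "dz": 0.9, "claw": 0}, {"ax": 0, "ay": 0, "az": 0, "dx": 0, "dy": 0, "dz": 0.9, "claw": 0}, {"ax": 0, "ay": 0, "az": 0, "dx": 0, "dy": 0, "dz": 0.9, "claw": 0}, {"ax": 0, "ay": 0, "az": 0, "dx": 0, "dy": 0, "dz": 0.8, "claw": 0}, {"ax": 0, "ay": 0, "az": 0, "dx": 0, "dy": 0, "dz": 0.5, "claw": 0}, {"ax": 0, "ay": 0, "az": 0, "dx": 0, "dy": 0, "dz": 0, "claw": 0}, {"ax": 0, "ay": 0, "az": 0, "dx": 0, "dy": 0, "dz": 0, "claw": 0}, {"ax": 0, "ay": 0, "az": 0, "dx": 0, "dy": 0, "dz": 0, "claw": 0}]'

```text
time_s: 11.3
eef_pos: [0.5313, -0.1835, 0.043]
orientation: [[0.065, 0.998, 0.002], [0.998, -0.065, -0.001], [-0.0, 0.002, -1.0]]
ft_force: [-0.3, -0.2, -0.2]
finger_gap: 0.0005
```

Run:
```python
from h import *
s=st(); cv2.imwrite("pics/s8.png",cv2.resize(optics.read_camera("scene")[180:400,180:520],None,fx=2.3,fy=2.3))
s=st()
```

```text
t 11.3 pos [ 0.5313 -0.1835  0.043 ] jig [ -30.9 -250. ] F jx,jy,z [-0.24 -0.26 -0.22] gap 0.0005 toolx ang 86.25029061920124 zaxis [ 0.002 -0.001 -1.   ]
t 11.35 pos [ 0.5312 -0.1835  0.0428] jig [ -31. -250.] F jx,jy,z [0.19 0.65 0.5 ] gap 0.0004 toolx ang 86.2502885253256 zaxis [ 0.002 -0.001 -1.   ]
```

View pics/s8.png

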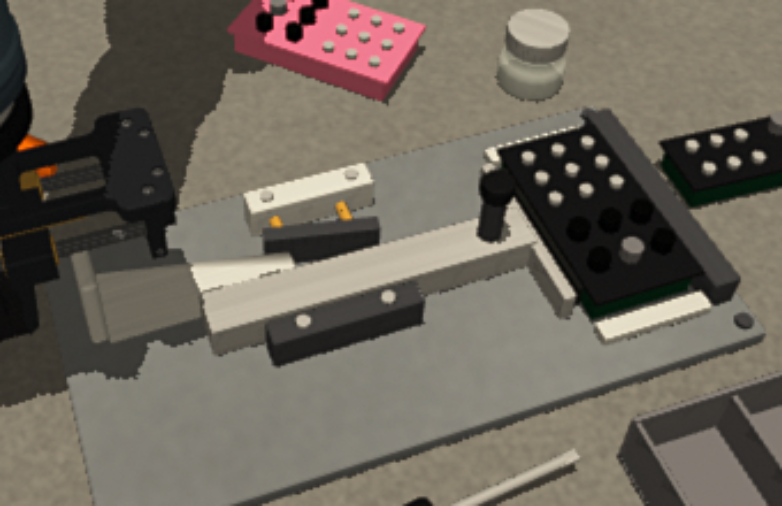

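Fingers are behind the tab with clear air between, and the module stays flush against the fence. Pushing the free run now.

Call:
play_rows --series '[{"ax": 0, "ay": 0, "az": 0, "dx": 0.12, "dy": 0, "dz": 0, "claw": 0}, {"ax": 0, "ay": 0, "az": 0, "dx": 0.12, "dy": 0, "dz": 0, "claw": 0}, {"ax": 0, "ay": 0, "az": 0, "dx": 0.1, "dy": 0, "dz": 0, "claw": 0}, {"ax": 0, "ay": 0, "az": 0, "dx": 0.1, "dy": 0, "dz": 0, "claw": 0}, {"ax": 0, "ay": 0, "az": 0, "dx": 0.08, "dy": 0, "dz": 0, "claw": 0}, {"ax": 0, "ay": 0, "az": 0, "dx": 0.08, "dy": 0, "dz": 0, "claw": 0}, {"ax": 0, "ay": 0, "az": 0, "dx": 0.08, "dy": 0, "dz": 0, "claw": 0}, {"ax": 0, "ay": 0, "az": 0, "dx": 0.08, "dy": 0, "dz": 0, "claw": 0}, {"ax": 0, "ay": 0, "az": 0, "dx": 0.08, "dy": 0, "dz": 0, "claw": 0}]'

```text
time_s: 12.48
eef_pos: [0.5326, -0.1496, 0.0417]
orientation: [[0.066, 0.998, 0.0], [0.998, -0.066, -0.0], [-0.0, 0.0, -1.0]]
ft_force: [-0.3, -0.0, -0.7]
finger_gap: 0.0
```

Call:
play_rows --series '[{"ax": 0, "ay": 0, "az": 0, "dx": 0.08, "dy": 0, "dz": 0, "claw": 0}, {"ax": 0, "ay": 0, "az": 0, "dx": 0.08, "dy": 0, "dz": 0, "claw": 0}, {"ax": 0, "ay": 0, "az": 0, "dx": 0.08, "dy": 0, "dz": 0, "claw": 0}]'

```text
time_s: 12.85
eef_pos: [0.5332, -0.1399, 0.0417]
orientation: [[0.065, 0.998, -0.0], [0.998, -0.065, 0.0], [0.0, -0.0, -1.0]]
ft_force: [0.7, -1.5, -1.0]
finger_gap: 0.0
```

Run:
```python
from h import *
s=st(); cv2.imwrite("pics/s9.png",cv2.resize(optics.read_camera("scene")[180:400,180:520],None,fx=2.3,fy=2.3))
s=st()
```

```text
t 12.85 pos [ 0.5332 -0.1399  0.0417] jig [ -31.7 -206.3] F jx,jy,z [ 0.84 -1.46 -1.01] gap 0.0 toolx ang 86.25215809344095 zaxis [-0.  0. -1.]
t 12.9 pos [ 0.5333 -0.1393  0.0417] jig [ -31.7 -205.8] F jx,jy,z [ 0.28 -0.6   0.69] gap 0.0004 toolx ang 86.2841649933012 zaxis [-0.  0. -1.]
```

View pics/s9.png

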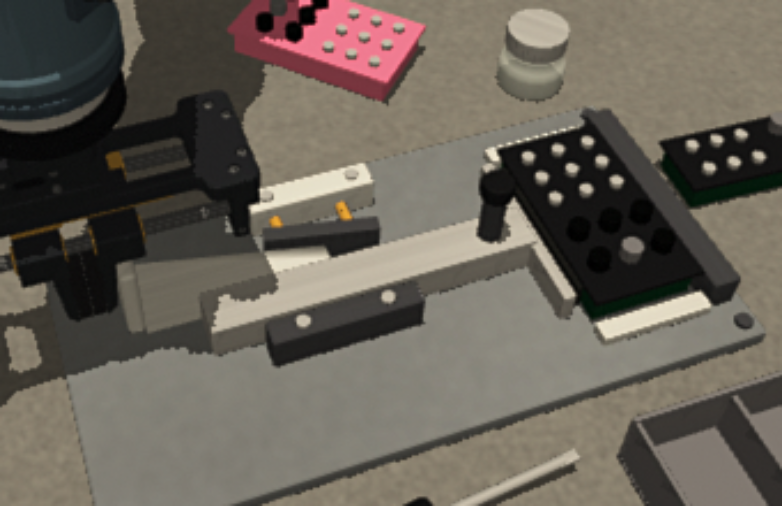

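Call:
play_rows --series '[{"ax": 0, "ay": 0, "az": 0, "dx": 0.06, "dy": 0, "dz": 0, "claw": 0}, {"ax": 0, "ay": 0, "az": 0, "dx": 0.06, "dy": 0, "dz": 0, "claw": 0}]'

```text
time_s: 13.15
eef_pos: [0.5335, -0.1353, 0.0417]
orientation: [[0.066, 0.998, 0.0], [0.998, -0.066, -0.0], [-0.0, 0.0, -1.0]]
ft_force: [-0.4, -1.1, -0.2]
finger_gap: 0.0004
```

Call:
play_rows --series '[{"ax": 0, "ay": 0, "az": 0, "dx": 0.06, "dy": 0, "dz": 0, "claw": 0}, {"ax": 0, "ay": 0, "az": 0, "dx": 0.06, "dy": 0, "dz": 0, "claw": 0}]'

```text
time_s: 13.4
eef_pos: [0.5338, -0.1304, 0.0417]
orientation: [[0.065, 0.998, 0.0], [0.998, -0.065, -0.0], [-0.0, 0.0, -1.0]]
ft_force: [0.3, -0.5, 0.2]
finger_gap: 0.0008
```

Call:
play_rows --series '[{"ax": 0, "ay": 0, "az": 0, "dx": 0.06, "dy": 0, "dz": 0, "claw": 0}, {"ax": 0, "ay": 0, "az": 0, "dx": 0.06, "dy": 0, "dz": 0, "claw": 0}]'

```text
time_s: 13.65
eef_pos: [0.5342, -0.1256, 0.0417]
orientation: [[0.065, 0.998, 0.0], [0.998, -0.065, 0.0], [0.0, 0.0, -1.0]]
ft_force: [-0.2, -1.5, -1.2]
finger_gap: 0.0005
```

Call:
play_rows --series '[{"ax": 0, "ay": 0, "az": 0, "dx": 0.05, "dy": 0, "dz": 0, "claw": 0}, {"ax": 0, "ay": 0, "az": 0, "dx": 0.05, "dy": 0, "dz": 0, "claw": 0}]'

```text
time_s: 13.9
eef_pos: [0.5344, -0.1217, 0.0417]
orientation: [[0.065, 0.998, 0.0], [0.998, -0.065, -0.0], [-0.0, 0.0, -1.0]]
ft_force: [0.9, -1.7, -0.7]
finger_gap: 0.0005
```

Call:
play_rows --series '[{"ax": 0, "ay": 0, "az": 0, "dx": 0.05, "dy": 0, "dz": 0, "claw": 0}, {"ax": 0, "ay": 0, "az": 0, "dx": 0.05, "dy": 0, "dz": 0, "claw": 0}]'

```text
time_s: 14.15
eef_pos: [0.5346, -0.1177, 0.0417]
orientation: [[0.066, 0.998, -0.0], [0.998, -0.066, -0.0], [-0.0, -0.0, -1.0]]
ft_force: [-0.2, -0.8, 0.2]
finger_gap: 0.0002
```

Call:
play_rows --series '[{"ax": 0, "ay": 0, "az": 0, "dx": 0.05, "dy": 0, "dz": 0, "claw": 0}, {"ax": 0, "ay": 0, "az": 0, "dx": 0.05, "dy": 0, "dz": 0, "claw": 0}]'

```text
time_s: 14.4
eef_pos: [0.5349, -0.1137, 0.0418]
orientation: [[0.066, 0.998, 0.0], [0.998, -0.066, -0.0], [-0.0, 0.0, -1.0]]
ft_force: [-0.6, -0.8, -0.7]
finger_gap: 0.0003
```

Run:
```python
from h import *
s=st(); cv2.imwrite("pics/s10.png",cv2.resize(optics.read_camera("scene")[180:400,180:520],None,fx=2.3,fy=2.3))
s=st()
```

```text
t 14.4 pos [ 0.5349 -0.1137  0.0418] jig [ -31.7 -180.1] F jx,jy,z [-0.52 -0.79 -0.67] gap 0.0003 toolx ang 86.24424138217435 zaxis [ 0. -0. -1.]
t 14.45 pos [ 0.535  -0.1133  0.0417] jig [ -31.6 -179.7] F jx,jy,z [ 0.01 -0.17 -0.17] gap 0.0001 toolx ang 86.26478769199767 zaxis [ 0.  0. -1.]
```

View pics/s10.png

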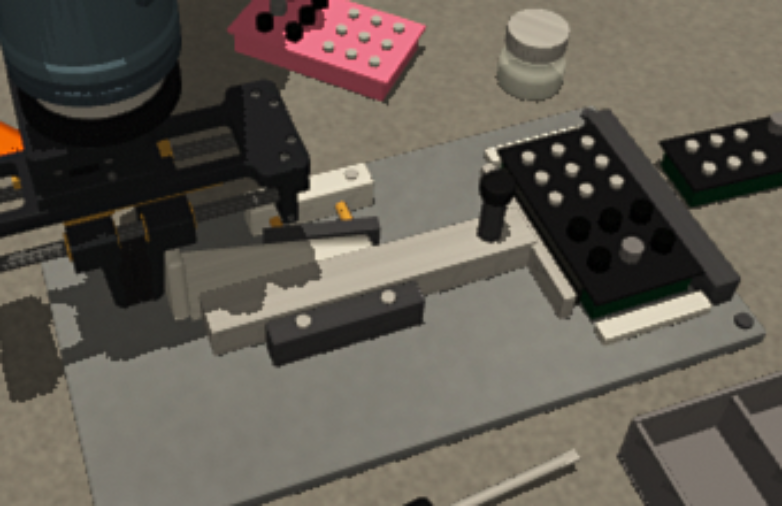

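The wedge is still free, its slant side nearing the shoe at about (330,240).

Call:
play_rows --series '[{"ax": 0, "ay": 0, "az": 0, "dx": 0.05, "dy": 0, "dz": 0, "claw": 0}, {"ax": 0, "ay": 0, "az": 0, "dx": 0.05, "dy": 0, "dz": 0, "claw": 0}]'

```text
time_s: 14.7
eef_pos: [0.5352, -0.1097, 0.0418]
orientation: [[0.066, 0.998, 0.0], [0.998, -0.066, -0.0], [-0.0, 0.0, -1.0]]
ft_force: [0.3, -1.1, -0.3]
finger_gap: 0.0007
```

Call:
play_rows --series '[{"ax": 0, "ay": 0, "az": 0, "dx": 0.05, "dy": 0, "dz": 0, "claw": 0}, {"ax": 0, "ay": 0, "az": 0, "dx": 0.05, "dy": 0, "dz": 0, "claw": 0}]'

```text
time_s: 14.95
eef_pos: [0.5355, -0.1057, 0.0417]
orientation: [[0.065, 0.998, 0.0], [0.998, -0.065, -0.0], [-0.0, 0.0, -1.0]]
ft_force: [0.6, -0.2, -0.9]
finger_gap: 0.0004
```

Call:
play_rows --series '[{"ax": 0, "ay": 0, "az": 0, "dx": 0.05, "dy": 0, "dz": 0, "claw": 0}, {"ax": 0, "ay": 0, "az": 0, "dx": 0.05, "dy": 0, "dz": 0, "claw": 0}]'

```text
time_s: 15.2
eef_pos: [0.5357, -0.1017, 0.0417]
orientation: [[0.065, 0.998, 0.0], [0.998, -0.065, -0.0], [-0.0, 0.0, -1.0]]
ft_force: [-0.3, -0.9, -1.7]
finger_gap: 0.0005
```

Call:
play_rows --series '[{"ax": 0, "ay": 0, "az": 0, "dx": 0.05, "dy": 0, "dz": 0, "claw": 0}, {"ax": 0, "ay": 0, "az": 0, "dx": 0.05, "dy": 0, "dz": 0, "claw": 0}]'

```text
time_s: 15.45
eef_pos: [0.5364, -0.0984, 0.0419]
orientation: [[0.066, 0.998, 0.001], [0.998, -0.066, -0.001], [-0.001, 0.001, -1.0]]
ft_force: [1.0, -3.2, -1.1]
finger_gap: -0.0
```

Call:
play_rows --series '[{"ax": 0, "ay": 0, "az": 0, "dx": 0.05, "dy": 0, "dz": 0, "claw": 0}, {"ax": 0, "ay": 0, "az": 0, "dx": 0.05, "dy": 0, "dz": 0, "claw": 0}]'

```text
time_s: 15.7
eef_pos: [0.5368, -0.0961, 0.0422]
orientation: [[0.067, 0.998, 0.002], [0.998, -0.067, -0.003], [-0.003, 0.002, -1.0]]
ft_force: [1.8, -9.4, 1.6]
finger_gap: 0.0007
```

Run:
```python
from h import *
s=st(); cv2.imwrite("pics/s11.png",cv2.resize(optics.read_camera("scene")[180:400,180:520],None,fx=2.3,fy=2.3))
s=st()
```

```text
t 15.7 pos [ 0.5368 -0.0961  0.0422] jig [ -30.9 -162.4] F jx,jy,z [ 2.39 -9.25  1.64] gap 0.0007 toolx ang 86.14785369556944 zaxis [ 0.002 -0.003 -1.   ]
t 15.75 pos [ 0.5368 -0.096   0.0422] jig [ -30.9 -162.3] F jx,jy,z [ 1.26 -7.63  1.3 ] gap 0.0005 toolx ang 86.14977950262127 zaxis [ 0.002 -0.003 -1.   ]
```

View pics/s11.png

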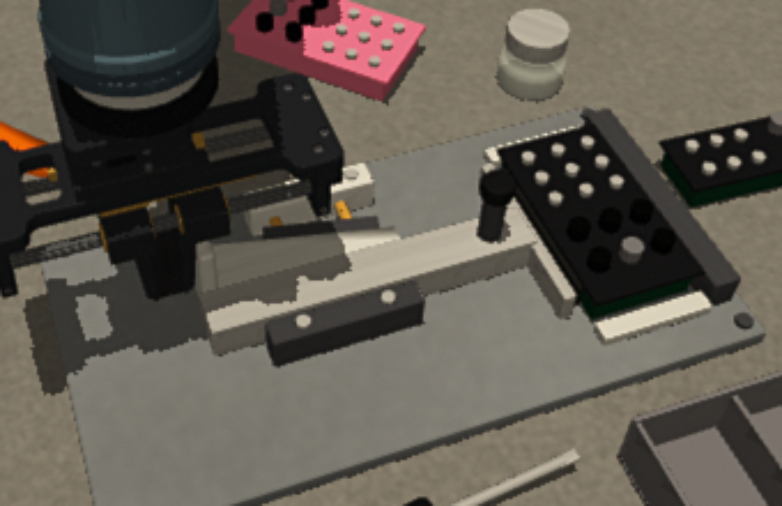

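The wedge is jamming (about 8 N). From here I use 0.8 mm steps with settling.

Call:
play_rows --series '[{"ax": 0, "ay": 0, "az": 0, "dx": 0.02, "dy": 0, "dz": 0, "claw": 0}, {"ax": 0, "ay": 0, "az": 0, "dx": 0, "dy": 0, "dz": 0, "claw": 0}]'

```text
time_s: 16.0
eef_pos: [0.5368, -0.0959, 0.0422]
orientation: [[0.068, 0.998, 0.002], [0.998, -0.068, -0.003], [-0.003, 0.002, -1.0]]
ft_force: [-0.2, -9.5, 0.9]
finger_gap: 0.0001
```

Call:
play_rows --series '[{"ax": 0, "ay": 0, "az": 0, "dx": 0.02, "dy": 0, "dz": 0, "claw": 0}, {"ax": 0, "ay": 0, "az": 0, "dx": 0, "dy": 0, "dz": 0, "claw": 0}]'

```text
time_s: 16.25
eef_pos: [0.5368, -0.0956, 0.0423]
orientation: [[0.068, 0.998, 0.002], [0.998, -0.068, -0.004], [-0.003, 0.002, -1.0]]
ft_force: [0.3, -9.4, -0.2]
finger_gap: 0.0003
```

Call:
play_rows --series '[{"ax": 0, "ay": 0, "az": 0, "dx": 0.02, "dy": 0, "dz": 0, "claw": 0}, {"ax": 0, "ay": 0, "az": 0, "dx": 0, "dy": 0, "dz": 0, "claw": 0}]'

```text
time_s: 16.5
eef_pos: [0.5369, -0.0952, 0.0423]
orientation: [[0.068, 0.998, 0.002], [0.998, -0.068, -0.004], [-0.004, 0.002, -1.0]]
ft_force: [0.9, -10.3, 3.2]
finger_gap: 0.0002
```

Call:
play_rows --series '[{"ax": 0, "ay": 0, "az": 0, "dx": 0.02, "dy": 0, "dz": 0, "claw": 0}, {"ax": 0, "ay": 0, "az": 0, "dx": 0, "dy": 0, "dz": 0, "claw": 0}]'

```text
time_s: 16.75
eef_pos: [0.5369, -0.0949, 0.0424]
orientation: [[0.069, 0.998, 0.002], [0.998, -0.069, -0.004], [-0.004, 0.002, -1.0]]
ft_force: [0.5, -11.4, 3.0]
finger_gap: 0.0006
```

Call:
play_rows --series '[{"ax": 0, "ay": 0, "az": 0, "dx": 0.02, "dy": 0, "dz": 0, "claw": 0}, {"ax": 0, "ay": 0, "az": 0, "dx": 0, "dy": 0, "dz": 0, "claw": 0}]'

```text
time_s: 17.0
eef_pos: [0.5369, -0.0945, 0.0424]
orientation: [[0.069, 0.998, 0.002], [0.998, -0.069, -0.005], [-0.005, 0.002, -1.0]]
ft_force: [0.6, -12.3, 2.4]
finger_gap: 0.0001
```

Call:
play_rows --series '[{"ax": 0, "ay": 0, "az": 0, "dx": 0.01, "dy": 0, "dz": 0, "claw": 0}, {"ax": 0, "ay": 0, "az": 0, "dx": 0, "dy": 0, "dz": 0, "claw": 0}]'

```text
time_s: 17.25
eef_pos: [0.5369, -0.0944, 0.0425]
orientation: [[0.069, 0.998, 0.002], [0.998, -0.069, -0.005], [-0.005, 0.002, -1.0]]
ft_force: [0.6, -13.5, 2.2]
finger_gap: 0.0003
```

Call:
play_rows --series '[{"ax": 0, "ay": 0, "az": 0, "dx": 0.015, "dy": 0, "dz": 0, "claw": 0}, {"ax": 0, "ay": 0, "az": 0, "dx": 0, "dy": 0, "dz": 0, "claw": 0}]'

```text
time_s: 17.5
eef_pos: [0.5369, -0.0941, 0.0425]
orientation: [[0.07, 0.998, 0.002], [0.998, -0.07, -0.005], [-0.005, 0.002, -1.0]]
ft_force: [0.9, -13.5, 2.9]
finger_gap: 0.0002
```

Call:
play_rows --series '[{"ax": 0, "ay": 0, "az": 0, "dx": 0, "dy": 0, "dz": 0, "claw": 0}]'

```text
time_s: 17.62
eef_pos: [0.537, -0.0941, 0.0425]
orientation: [[0.07, 0.998, 0.002], [0.998, -0.07, -0.005], [-0.005, 0.002, -1.0]]
ft_force: [0.4, -13.8, 3.7]
finger_gap: 0.0004
```

Call:
play_rows --series '[{"ax": 0, "ay": 0, "az": 0, "dx": 0, "dy": 0, "dz": 0, "claw": 0}]'

```text
time_s: 17.75
eef_pos: [0.537, -0.0941, 0.0425]
orientation: [[0.07, 0.998, 0.002], [0.998, -0.07, -0.005], [-0.005, 0.002, -1.0]]
ft_force: [-0.0, -14.1, 3.3]
finger_gap: 0.0005
```

Call:
play_rows --series '[{"ax": 0, "ay": 0, "az": 0, "dx": 0, "dy": 0, "dz": 0, "claw": 0}]'

```text
time_s: 17.88
eef_pos: [0.5369, -0.0941, 0.0425]
orientation: [[0.07, 0.998, 0.002], [0.998, -0.07, -0.005], [-0.005, 0.002, -1.0]]
ft_force: [1.1, -13.8, 3.4]
finger_gap: 0.0004
```

The push holds steady at about 13.8 N, inside the 12–15 N window. I back straight off, lift and check.

Call:
play_rows --series '[{"ax": 0, "ay": 0, "az": 0, "dx": -0.05, "dy": 0, "dz": 0, "claw": 0}, {"ax": 0, "ay": 0, "az": 0, "dx": -0.1, "dy": 0, "dz": 0, "claw": 0}, {"ax": 0, "ay": 0, "az": 0, "dx": -0.2, "dy": 0, "dz": 0, "claw": 0}, {"ax": 0, "ay": 0, "az": 0, "dx": -0.4, "dy": 0, "dz": 0, "claw": 0}, {"ax": 0, "ay": 0, "az": 0, "dx": -0.6, "dy": 0, "dz": -0.3, "claw": 0}, {"ax": 0, "ay": 0, "az": 0, "dx": -0.8, "dy": 0, "dz": -0.8, "claw": 0}, {"ax": 0, "ay": 0, "az": 0, "dx": -0.8, "dy": 0, "dz": -1, "claw": 0}, {"ax": 0, "ay": 0, "az": 0, "dx": -0.8, "dy": 0, "dz": -1, "claw": 0}, {"ax": 0, "ay": 0, "az": 0, "dx": -0.5, "dy": 0, "dz": -1, "claw": 0}, {"ax": 0, "ay": 0, "az": 0, "dx": 0, "dy": 0, "dz": 0, "claw": 0}, {"ax": 0, "ay": 0, "az": 0, "dx": 0, "dy": 0, "dz": 0, "claw": 0}]'

```text
time_s: 19.25
eef_pos: [0.5248, -0.2581, 0.2049]
orientation: [[0.065, 0.998, -0.001], [0.998, -0.065, 0.001], [0.001, -0.001, -1.0]]
ft_force: [-0.5, -0.2, -0.2]
finger_gap: 0.0008
```

Run:
```python
from h import *
s=st(); cv2.imwrite("pics/s12.png",cv2.resize(optics.read_camera("scene")[180:400,180:520],None,fx=2.3,fy=2.3))
t=optics.read_camera("top"); cv2.imwrite("pics/t12.png",cv2.resize(t[135:275,195:455],None,fx=3,fy=3,interpolation=cv2.INTER_CUBIC))
```

```text
t 19.25 pos [ 0.5248 -0.2581  0.2049] jig [ -32.6 -324.8] F jx,jy,z [-0.51 -0.27 -0.19] gap 0.0008 toolx ang 86.25312610743352 zaxis [-0.001  0.001 -1.   ]
```

View pics/s12.png

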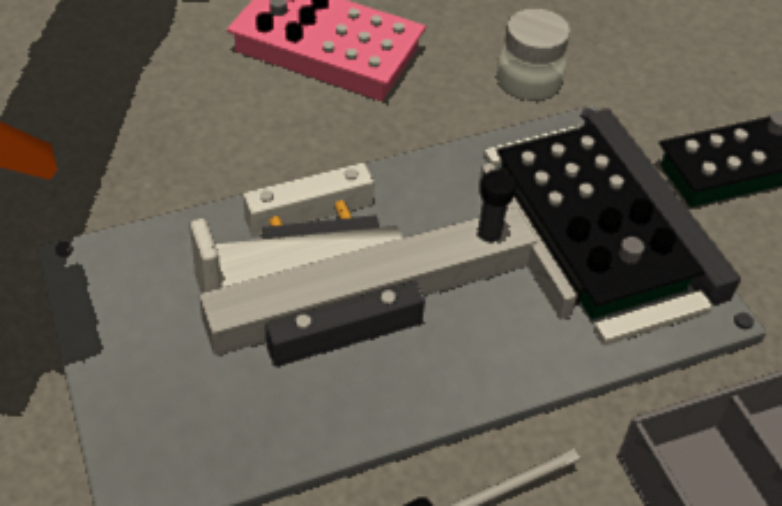

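View pics/t12.png

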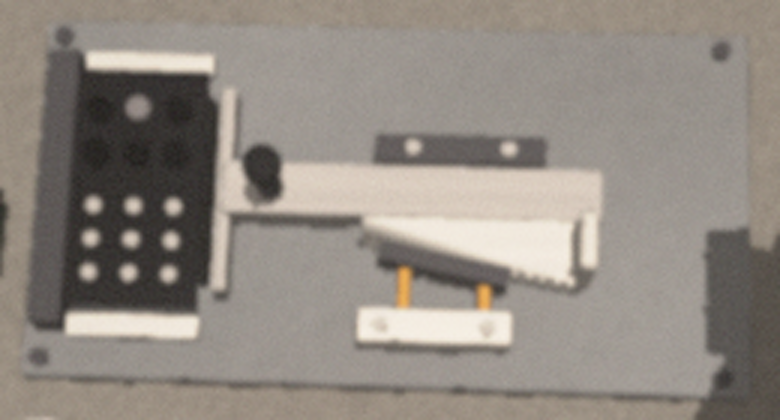

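The top and scene views show the wedge seated between bar and shoe (tab at about (589,243) in the top crop), and the module still against the fence. One quick stability check, then I hand in.

Run:
```python
from h import *
print('tab',J(on('top',195+589/3,135+243/3,.064)),'head',J(on('top',195+263/3,135+160/3,.083)),'mod front',J(on('top',195+213/3,135+150/3,.034)))
a=optics.read_camera("top").astype(int)[135:275,195:420]
for _ in range(8): b=optics.read_camera("top").astype(int)[135:275,195:420]
print('diff mean/max blurred',cv2.blur(abs(a-b).max(2).astype(np.float32),(5,5)).max()); st()
ctrl.close_job()
```

```text
tab [ -32.7 -140.7] head [ 0.1 21.6] mod front [19.4 54.4]
diff mean/max blurred 6.44
t 19.8 pos [ 0.5255 -0.2584  0.2056] jig [ -31.9 -325.1] F jx,jy,z [0.34 0.05 0.32] gap 0.0007 toolx ang 86.25836220145085 zaxis [-0.  0. -1.]
the job is handed in; nothing more can be done
```

I seated the module against the fence, jammed the wedge, and handed the job in at 19.8 s. The hand-in reports no verdict.

- **Bar:** I pushed the post from its -y side with closed fingers. The force rose once the module met the fence, and I stopped at about 9.6 N and backed off.
- **Wedge:** I pushed the thumb plate along jig +y until it jammed, then raised the push in small steps to a steady 13.8 N or so. Readings ran from 13.5 to 14.1 N. I then backed straight off and lifted clear.

**Last checks:**
- In the camera views the module shows no gap to the fence.
- The post is at jig y about +21.6 mm; roughly +23 mm was expected, and my measuring error is 2–3 mm.
- The tab is at jig y about -141 mm, inside the -172 to -115 mm band.
- Two pictures 0.4 s apart showed nothing moving, and the arm was touching nothing.

**What disagreed:**
- The cameras differed by 2–5 mm on some points.
- My estimate of the module's near edge, at jig y 54 mm, did not match the expected 60 mm. I took it from a rough pixel near the pad, so I relied on the view of the fence and the force rise instead.
- During the final wedge push there was also a vertical force of about 3 N on the fingers, which was gone after I backed off.

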